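Slide a drive module under the leaf spring of its test cradle

ROBOT

A 6-joint arm with a two-finger parallel gripper is mounted at the origin on the work surface. World frame = base frame: x ahead of the robot, y to its left, z up, the work surface at z = 0. Lengths are in m, angles in degrees, forces in N, time in s.
With the tool pointing down it reaches from about 0.25 to 0.775 m from the base axis. Payload 8.9 kg.
Tool frame: the origin (TCP) lies at the very end of the fingers, on their centre line; the grasp point (between the pads) lies 19 mm behind it (arm.pinch_z is the distance from the TCP to the grasp point, in m); z points along the fingers, y is the line along which they close (so a half turn about z gives the same grasp; the last joint's range is limited). The gripper opens to 85 mm and grips with 20 to 120 N. Pads are 22 mm wide; open, the fingers measure 114 mm over their backs; the gripper's body (76 mm by 85 mm) begins 54 mm behind the grasp point. The pads swing forward as they close: fully open they stand 13 mm farther back than shut.
Start: joints at [-77.768, 16.656, -8.789, 64.555, 0, 82.019], TCP at [0.181, -0.493, 0.231] pointing down, gripper open.
Joint ranges: [-144.48, 144.48], [-52.06, 99.96], [-74.48, 78.29], [-112.23, 115.85], [-86.99, 84.42], [-180, 180]. Speed limits (degrees/s): [127.2, 127.2, 159.86, 180, 180, 180].

INTERFACE

Orientations are given as a 3x3 rotation matrix whose columns are the frame's x, y, z axes.
In Python, from bench import arm, viewer, order gives the robot as it stands.
- The arm moves only by the tool carry_out, never from a script. Its argument "moves" is a list of rows, each an object with "rotation": the turn, a rotation vector about the tool's x, y, z as a fraction of full scale, a list of three; "delta_pos": the shift along the tool's x, y, z as a fraction of full scale, a list of three; "claw": the closure, from -1 (fully open) to 1 (shut), so that 0 is half open. A call has 1 to 8 rows; each row shifts and turns the commanded pose from where the row before left it, along the tool's axes as they then stand; what a row does not reach is not made up. Full scale, the value 1, is 25 mm for a shift and 45 degrees for a turn. A row lasts 1/8 s, in which the tool goes at most 62.5 mm and 10.7 degrees, less where a joint would pass 70% of its speed; a pose out of reach is approached as far as the arm can. A call with a number of a shift or a turn outside -1 to 1 is refused whole. A call with a gripper value outside its range is refused whole. The fingers move at their own pace and stop on an object; the grip force is fixed at half the most. Time passes only in rows, so rows that do not move let the fingers close. It gives the time, the measured TCP pose, the force, the opening and the grip force at its end, in the units of the state.
- arm.get_state(): the state, without advancing time (a new reading comes with each control period).
- viewer.capture(name): name is "scene" or "top" or "wrist"; returns (picture, depth): 384x512x3 uint8, red, green, blue; 384x512 float32, m along the optical axis (not along the pixel's ray), 0 where there is no reading.
- viewer.camera_params(name): a dict with "K" (3x3 intrinsics, pixels), "R" (3x3) and "t" (3): a world point X has camera coordinates R X + t; the wrist camera has in their place "tool_from_camera" (4x4, takes a point from camera to tool coordinates, whose origin is the TCP and whose axes are the flange's). Camera axes: x right, y down, z forward; pixel columns grow to the right and rows downward; lengths in m; the calibration is good to about 2 mm. A picture is of the moment at which its call begins: read the wrist's pose just before it. camera_params takes no time and is no camera call.
- order.job_done(): hands the job in; it is judged then, once.
The state is a dict: "time": time; "joint_pos": joint angles; "joint_velocities": joint speeds; "joint_efforts": joint torques, N m; "position": TCP position; "orientation": TCP orientation; "wrist_force": force on the tool from outside, world axes, zero at the start; "wrist_torque": the same for the moment, N m; "opening": opening from 0.0 (shut) to 1.0 (fully open); "grasp_force": force on a finger pad.
Only numpy, scipy, OpenCV 4.12 (cv2) and the standard library are available. Lean on these libraries where they do the work, as an engineer would, in place of code of your own. Each camera call takes 0.05 s, during which the arm holds its last target. There are 200 camera calls.

TASK

A finger drive module lies loose on the sprung plate of the aluminium test cradle, standing too high to go under the cradle's bridge. With your fingertips press the module down hard onto its plate and, keeping it pressed, slide it under the bridge and the leaf spring until its nose is fully home against the end stop, then let go and leave it there. Do not pick the module up, and leave the spare module and everything else on the bench where it is.

Things in the scene. Friction and masses are not known exactly. Their poses are not given: they have to be found in the camera images.
- cradle: Aluminium test cradle fixed to the bench, base plate 215 x 100 mm (x -140 to 75), with a straight channel along x. Origin: on the bench top, on the channel's centre line, under the bridge's entry edge. +x is the way the module slides in, z up. Channel floor z 12 mm; guide walls' inner faces y +-24, tops z 24.
- bridge (a point): Dark steel bridge bar across the channel: this point is the middle of its lower entry edge, in the cradle frame x 0, z 28.5 mm. The bar runs on to x 14, is 96 wide, 6 thick (screws and clips on it up to z 39). Site axes as the cradle's.
- end_stop (a point): Middle of the black end stop's face that the module's nose must meet, at x 59, z 25 mm of the cradle; the stop's top is at z 42.
- module: The drive module to slide, the one in the cradle's channel: aluminium slab 120 (x) x 46 (y) x 14 (z) mm, 0.11 to 0.23 kg. Origin: centre of its underside; +x to its nose, along the cradle's +x. At the start its underside is at z 20 and its origin at x -82 to -66 of the cradle (nose 6 to 22 short of the bridge). Home: nose on the end stop, origin at x -1; on the floor its top is at z 26.
- deck (a point): Point on the top of the module's rear deck, 37 mm behind its origin, z 14 mm of the module. The flat deck with a dark pad runs x -60 to -14 of the module; fingers press down here. It stays outside the bridge when home.
- rib (a point): Middle of the rear face, at mid-height, of the black thumb rib across the module's top: x -14, z 17 mm of the module. The rib is 6 thick (x -14 to -8), 40 wide, 6 high over the deck; fingers on the deck can push forward against it. It ends 9 mm short of the bridge when the module is home.
- plate (a joint): Sprung steel plate under the module (x -124 to -10 of the cradle): how far it is pressed down, 0 (up) to 0.0085 m; at 0.008 the module lies on the channel floor. Force 4 N at 0, plus 0.95 N per mm. The module clears the bridge only if pressed 0.0055 or more. Let go under the bridge, it stays, its tail up to 3 mm higher. Contact friction is about 0.6.
- leaf (a joint): Steel leaf spring, 28 mm wide, hinged at the bridge's far side and sloping down along +x to x 56 of the cradle. Angle it is raised: 0 at rest (tip at about z 21 mm), some 0.12 to 0.2 rad with the module's nose under its tip. It presses the nose down with 3 to 6 N and drags on it.
- spare: Spare module identical to the other, lying flat on the bench beside the cradle, to be left alone. Origin: centre of its underside.
- driver: Screwdriver 170 mm long, 26 mm thick handle, lying near the cradle, bystander. Origin under its middle.
- tape: Roll of yellow tape lying flat, 68 mm across, 19 high, bystander. Origin: centre of its underside.
- tin: Small round steel tin, 36 mm across, 16 high, bystander. Origin: centre of its underside.
- tray: Grey divided parts tray 110 x 160 x 35 mm, bystander. Origin: centre of its underside.
- flask: White bottle, 48 mm across, 130 high, bystander. Origin: centre of its underside.
- mug: Blue mug, 80 mm across, 90 high, bystander. Origin: centre of its underside.
Not all that is in view belongs to the job. Leave any yellow look-alike of the module alone.

How it is judged:
By the outcome, as a careful person would: the job done as asked, in the order asked, and still so for the second after the job is handed in, with the robot touching nothing.
It also fails if it takes over 35 s, if anything falls off the work surface, if the arm or the gripper's body presses on something with over 40 N, if the wrist force passes 120 N, or if a joint passes its speed limit or range.

## Working session

There is one attempt and no reset: what is moved stays moved. The work goes in short steps, Python scripts to look and compute and a tool call to move; the robot and the scene stay as the last step left them, time stands still between calls to the robot, and variables do not carry over. Pictures are saved under pics/ and viewed, at most 10 in all, crops included, and the job is handed in when it is done.

Besides the shell and the picture viewer there is one more tool, called after "Call:" as name(argument=value, ...), one argument or row to a line, values as JSON. carry_out: Moves the arm, as the interface text tells. Shift numbers are shares of 25 mm and turn numbers shares of 45 degrees, none past 1 either way. Its arguments: {"type":"object","properties":{"moves":{"type":"array","items":{"type":"object","properties":{"rotation":{"type":"array","items":{"type":"number","minimum":-1,"maximum":1}},"delta_pos":{"type":"array","items":{"type":"number","minimum":-1,"maximum":1}},"claw":{"type":"number"}}}}},"required":["moves"]}

```bash
mkdir -p pics; cat > h.py <<'E'
import numpy as np, cv2
from bench import arm, viewer, order
def cap(n, f):
    p,d=viewer.capture(n); cv2.imwrite('pics/'+f+'.png',p[:,:,::-1]); np.save('pics/'+f+'.npy',d); return p,d
def world(n,d,u,v,z=None):
    c=viewer.camera_params(n); K,R,t=map(np.array,(c['K'],c['R'],c['t']))
    r=np.linalg.inv(K)@[u,v,1.]; 
    if z is None: return R.T@(r*d[int(v),int(u)]-t)
    o=-R.T@t; w=R.T@r; return o+w*(z-o[2])/w[2]
E
python3 - <<'E'
from h import *
s=arm.get_state(); print(s['position'],np.round(s['orientation'],3),s['wrist_force'],s['time'])
a,_=cap('top','top0'); b,_=cap('scene','scene0')
E
```

```text
[ 0.18130363 -0.49226428  0.23074049] [[ 0.938  0.345 -0.   ]
 [ 0.345 -0.938  0.001]
 [ 0.    -0.001 -1.   ]] [0.281496   0.352754   0.01202828] 0.0
```

View pics/top0.png

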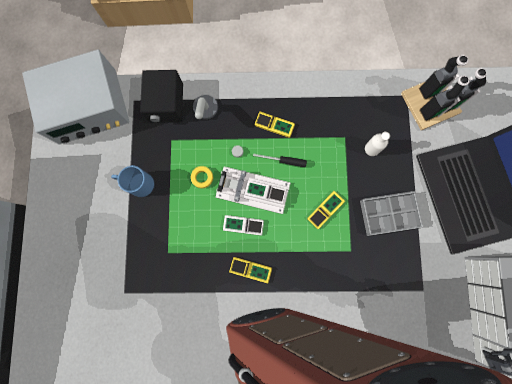

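View pics/scene0.png

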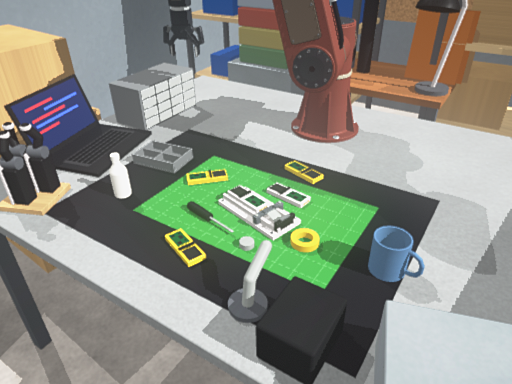

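```bash
python3 - <<'E'
from h import *
p=cv2.imread('pics/top0.png'); d=np.load('pics/top0.npy')
cv2.imwrite('pics/crop0.png',cv2.resize(p[160:220,205:305],None,fx=8,fy=8,interpolation=cv2.INTER_CUBIC))
for u,v in [(255,190),(275,194),(222,185),(288,212),(230,240)]: print(u,v,np.round(world('top',d,u,v),4))
c=viewer.camera_params('top'); print(c)
E
```

```text
255 190 [0.5751 0.0687 0.0366]
275 194 [0.5624 0.008  0.0336]
222 185 [0.5927 0.1699 0.0337]
288 212 [ 5.107e-01 -3.240e-02 -3.000e-04]
230 240 [0.4261 0.1482 0.0015]
{'K': array([[348.21098199,   0.        , 258.64271288],
       [  0.        , 348.21098199, 195.19763366],
       [  0.        ,   0.        ,   1.        ]]), 'R': array([[-0.01074542, -0.99971025, -0.02153948],
       [-0.98683418,  0.0140785 , -0.16112136],
       [ 0.16137791,  0.01952458, -0.98669953]]), 't': array([0.0645571 , 0.55667271, 1.00245677])}
```

View pics/crop0.png

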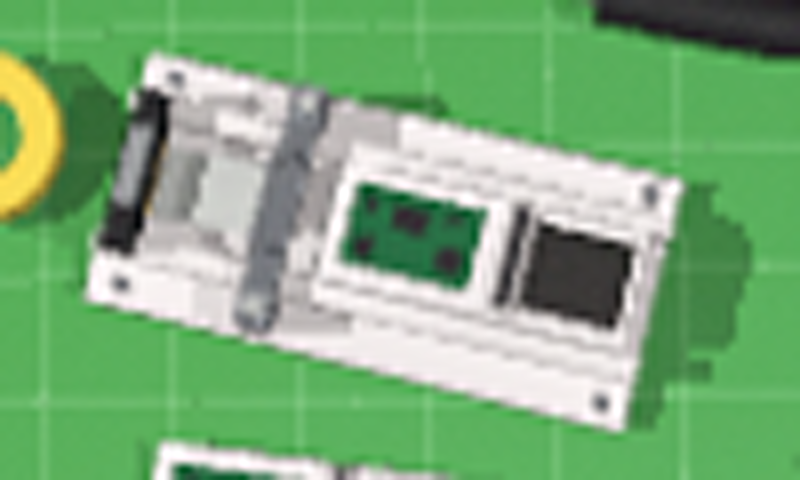

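```bash
cat >> h.py <<'E'
def cr(x,y): return (x+.5)/8-.5+205,(y+.5)/8-.5+160
E
python3 - <<'E'
from h import *
im=[(148,55),(90,300),(628,430),(682,180)]
# cradle +x left in image = world +y ; z up => +y cradle = world -x  (image down)
loc=np.array([[75,-50],[75,50],[-140,50],[-140,-50]])/1000
for z in (0.010,):
    W=np.array([world('top',None,*cr(*q),z)[:2] for q in im])
    lc=loc-loc.mean(0); wc=W-W.mean(0)
    a=np.sum(lc[:,0]*wc[:,0]+lc[:,1]*wc[:,1]); b=np.sum(lc[:,0]*wc[:,1]-lc[:,1]*wc[:,0])
    th=np.arctan2(b,a); R=np.array([[np.cos(th),-np.sin(th)],[np.sin(th),np.cos(th)]])
    o=W.mean(0)-R@loc.mean(0)
    print(z,np.degrees(th),o,'scale',np.hypot(a,b)/np.sum(lc**2)); print(np.round((W-o)@R,4))
f=lambda q,z:np.round((world('top',None,*cr(*q),z)[:2]-o)@R,4)
for n,q,z in [('pad',(577,273),.034),('padL',(528,262),.034),('padR',(626,285),.034),('rib top',(511,258),.040),('nose mid',(332,222),.034),('tail',(640,287),.034),('stop',(135,172),.042),('bridge entry',(292,215),.0345),('bridge top end',(308,105),.0345),('bot',(255,310),.0345)]: print(n,f(q,z), world('top',None,*cr(*q),z))
E
```

```text
0.01 75.84687080164429 [0.58934369 0.10799017] scale 1.003776651894612
[[ 0.0766 -0.0506]
 [ 0.0742  0.0497]
 [-0.1411  0.0508]
 [-0.1397 -0.0499]]
pad [-0.1083 -0.0004] [0.56324675 0.0028498  0.034     ]
padL [-0.0892 -0.0002] [0.56776169 0.02141216 0.034     ]
padR [-0.1275 -0.0002] [ 0.55835606 -0.01566599  0.034     ]
rib top [-0.0828  0.0008] [0.56836245 0.02791316 0.04      ]
nose mid [-0.0128  0.0019] [0.58435901 0.09605301 0.034     ]
tail [-0.1328 -0.0007] [ 0.55751043 -0.02096133  0.034     ]
stop [0.0642 0.0017] [0.60335067 0.17065942 0.042     ]
bridge entry [0.0027 0.0029] [0.5872141  0.11132309 0.0345    ]
bridge top end [ 0.0071 -0.0403] [0.63020035 0.10504526 0.0345    ]
bot [0.0075 0.0418] [0.55065117 0.12551169 0.0345    ]
```

The look-alikes are the spare at (243,226) and the yellow ones at (275,124), (326,210) and (250,270). My target is the module in the cradle channel at (255,190). The crop confirms it: the pad is at crop (577,273), the rib at (511,258), the bridge at (290,215) and the stop at (135,172). Fitted scale is 1.004. Next I turn the tool into line with the cradle and travel to it.

Call:
carry_out(
  moves=[
    {"rotation": [0, 0, -0.206], "delta_pos": [0, 0, 0], "claw": 1},
    {"rotation": [0, 0, -0.206], "delta_pos": [0, 0, 0], "claw": 1},
    {"rotation": [0, 0, -0.206], "delta_pos": [0, 0, 0], "claw": 1},
    {"rotation": [0, 0, -0.206], "delta_pos": [0, 0, 0], "claw": 1},
    {"rotation": [0, 0, -0.206], "delta_pos": [0, 0, 0], "claw": 1},
    {"rotation": [0, 0, -0.206], "delta_pos": [0, 0, 0], "claw": 1},
    {"rotation": [0, 0, 0], "delta_pos": [0.96, 0.415, 0], "claw": 1},
    {"rotation": [0, 0, 0], "delta_pos": [0.96, 0.415, 0], "claw": 1},
  ],
)

```text
time: 1.1
position: [0.2134, -0.4505, 0.2308]
orientation: [[0.245, 0.969, -0.0], [0.969, -0.245, 0.001], [0.001, -0.0, -1.0]]
wrist_force: [-0.6, -0.5, 1.1]
opening: -0.0
grasp_force: 0.0
```

Call:
carry_out(
  moves=[
    {"rotation": [0, 0, 0], "delta_pos": [0.96, 0.415, 0], "claw": 1},
    {"rotation": [0, 0, 0], "delta_pos": [0.96, 0.415, 0], "claw": 1},
    {"rotation": [0, 0, 0], "delta_pos": [0.96, 0.415, 0], "claw": 1},
    {"rotation": [0, 0, 0], "delta_pos": [0.96, 0.415, 0], "claw": 1},
    {"rotation": [0, 0, 0], "delta_pos": [0.96, 0.415, 0], "claw": 1},
    {"rotation": [0, 0, 0], "delta_pos": [0.96, 0.415, 0], "claw": 1},
    {"rotation": [0, 0, 0], "delta_pos": [0.96, 0.415, 0], "claw": 1},
    {"rotation": [0, 0, 0], "delta_pos": [0.96, 0.415, 0], "claw": 1},
  ],
)

```text
time: 2.1
position: [0.341, -0.2845, 0.2311]
orientation: [[0.245, 0.97, -0.0], [0.97, -0.245, 0.0], [0.0, -0.0, -1.0]]
wrist_force: [0.2, 0.3, 0.0]
opening: -0.0
grasp_force: 0.0
```

Call:
carry_out(
  moves=[
    {"rotation": [0, 0, 0], "delta_pos": [0.96, 0.415, 0], "claw": 1},
    {"rotation": [0, 0, 0], "delta_pos": [0.96, 0.415, 0], "claw": 1},
    {"rotation": [0, 0, 0], "delta_pos": [0.96, 0.415, 0], "claw": 1},
    {"rotation": [0, 0, 0], "delta_pos": [0.96, 0.415, 0], "claw": 1},
    {"rotation": [0, 0, 0], "delta_pos": [0.96, 0.415, 0], "claw": 1},
    {"rotation": [0, 0, 0], "delta_pos": [0.96, 0.415, 0.4], "claw": 1},
    {"rotation": [0, 0, 0], "delta_pos": [0.96, 0.415, 0.8], "claw": 1},
    {"rotation": [0, 0, 0], "delta_pos": [0.96, 0.415, 0.8], "claw": 1},
  ],
)

```text
time: 3.1
position: [0.4686, -0.1187, 0.1806]
orientation: [[0.245, 0.97, -0.0], [0.97, -0.245, 0.0], [-0.0, -0.0, -1.0]]
wrist_force: [0.8, -0.5, -0.6]
opening: -0.001
grasp_force: 0.0
```

Call:
carry_out(
  moves=[
    {"rotation": [0, 0, 0], "delta_pos": [0.96, 0.415, 0.4], "claw": 1},
    {"rotation": [0, 0, 0], "delta_pos": [0.96, 0.415, 0.4], "claw": 1},
    {"rotation": [0, 0, 0], "delta_pos": [0.96, 0.415, 0.4], "claw": 1},
    {"rotation": [0, 0, 0], "delta_pos": [0.96, 0.415, 0.4], "claw": 1},
    {"rotation": [0, 0, 0], "delta_pos": [0.96, 0.415, 0.4], "claw": 1},
    {"rotation": [0, 0, 0], "delta_pos": [0.96, 0.415, 0.4], "claw": 1},
    {"rotation": [0, 0, 0], "delta_pos": [0, 0, 0], "claw": 1},
  ],
)

```text
time: 3.98
position: [0.5637, 0.0061, 0.1201]
orientation: [[0.243, 0.97, -0.002], [0.97, -0.243, 0.0], [-0.0, -0.002, -1.0]]
wrist_force: [0.5, -1.0, 0.8]
opening: 0.002
grasp_force: 0.0
```

```bash
python3 - <<'E'
from h import *
s=arm.get_state(); print(s['position'],s['wrist_force'])
p,d=cap('wrist','w1')
c=viewer.camera_params('wrist'); print(c)
E
```

```text
[0.56365276 0.0061242  0.12010769] [ 0.51741508 -0.98544434  0.80270371]
{'K': array([[276.90352936,   0.        , 256.92385098],
       [  0.        , 276.90352936, 192.98244154],
       [  0.        ,   0.        ,   1.        ]]), 'tool_from_camera': array([[ 5.64891496e-04, -9.53015378e-01, -3.02921393e-01,
         7.74849564e-02],
       [ 9.99999318e-01,  2.28594457e-04,  1.14563410e-03,
        -6.39056398e-04],
       [-1.02256077e-03, -3.02921833e-01,  9.53014857e-01,
        -1.41004317e-01],
       [ 0.00000000e+00,  0.00000000e+00,  0.00000000e+00,
         1.00000000e+00]])}
```

View pics/w1.png

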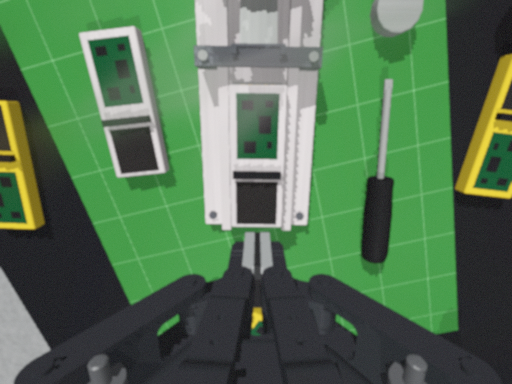

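The wrist view shows the module in the channel: rib at (257,176), deck pad at (257,205), bridge at (258,57). The fingertips sit just behind it at (257,235).

```bash
python3 - <<'E'
from h import *
c=viewer.camera_params('wrist'); K=c['K'];T=c['tool_from_camera']
def tool(u,v,zw,ztcp=.1201):
    w=T[:3,:3]@np.linalg.inv(K)@[u,v,1.]; o=T[:3,3]; return np.round(o+w*((ztcp-zw)-o[2])/w[2],4)
for n,u,v,z in [('rib rear',257,180,.040),('rib rear base',257,182,.034),('tail',257,228,.034),('nose',259,87,.034),('wallL',202,225,.02),('wallR',308,227,.02),('modL',233,150,.034),('modR',282,150,.034),('bridge entry',258,67,.0345),('baseTL',203,115,.012),('baseTR',317,115,.012)]: print(n,tool(u,v,z))
E
```

```text
rib rear [ 0.0185 -0.0003  0.0801]
rib rear base [ 0.0151 -0.0003  0.0861]
tail [-0.0276 -0.0003  0.0861]
nose [0.0906 0.0012 0.0861]
wallL [-0.031  -0.0524  0.1001]
wallR [-0.0331  0.0482  0.1001]
modL [ 0.0423 -0.02    0.0861]
modR [0.0423 0.0202 0.0861]
bridge entry [0.1046 0.0004 0.0856]
baseTL [ 0.0692 -0.0471  0.1081]
baseTR [0.0692 0.0517 0.1081]
```

Call:
carry_out(
  moves=[
    {"delta_pos": [0, 0, 1], "rotation": [0, 0, 0], "claw": 1},
    {"delta_pos": [0, 0, 1], "rotation": [0, 0, 0], "claw": 1},
    {"delta_pos": [0, 0, 0.8], "rotation": [0, 0, 0], "claw": 1},
    {"delta_pos": [0, 0, 0.32], "rotation": [0, 0, 0], "claw": 1},
    {"delta_pos": [0, 0, 0.16], "rotation": [0, 0, 0], "claw": 1},
    {"delta_pos": [0, 0, 0.16], "rotation": [0, 0, 0], "claw": 1},
    {"delta_pos": [0, 0, 0], "rotation": [0, 0, 0], "claw": 1},
  ],
)

```text
time: 4.9
position: [0.5639, 0.0048, 0.0356]
orientation: [[0.245, 0.97, 0.0], [0.97, -0.245, -0.0], [0.0, 0.0, -1.0]]
wrist_force: [-0.1, -0.5, 0.3]
opening: 0.002
grasp_force: 0.0
```

Call:
carry_out(
  moves=[
    {"delta_pos": [0, 0, 0.16], "rotation": [0, 0, 0], "claw": 1},
    {"delta_pos": [0, 0, 0.16], "rotation": [0, 0, 0], "claw": 1},
    {"delta_pos": [0, 0, 0], "rotation": [0, 0, 0], "claw": 1},
    {"delta_pos": [0, 0, 0], "rotation": [0, 0, 0], "claw": 1},
  ],
)

```text
time: 5.4
position: [0.5644, 0.0048, 0.0278]
orientation: [[0.245, 0.97, 0.001], [0.97, -0.245, -0.0], [0.0, 0.001, -1.0]]
wrist_force: [-0.6, -0.3, 6.8]
opening: -0.003
grasp_force: 3.7
```

Call:
carry_out(
  moves=[
    {"delta_pos": [0, 0, 0.12], "rotation": [0, 0, 0], "claw": 1},
    {"delta_pos": [0, 0, 0.08], "rotation": [0, 0, 0], "claw": 1},
    {"delta_pos": [0, 0, 0], "rotation": [0, 0, 0], "claw": 1},
  ],
)

```text
time: 5.78
position: [0.5646, 0.0048, 0.0259]
orientation: [[0.245, 0.97, 0.003], [0.97, -0.245, -0.001], [-0.0, 0.003, -1.0]]
wrist_force: [-13.2, 0.9, 46.1]
opening: 0.005
grasp_force: 22.8
```

Call:
carry_out(
  moves=[
    {"delta_pos": [0.1, 0, -0.04], "rotation": [0, 0, 0], "claw": 1},
    {"delta_pos": [0.2, 0, 0], "rotation": [0, 0, 0], "claw": 1},
    {"delta_pos": [0.2, 0, 0], "rotation": [0, 0, 0], "claw": 1},
    {"delta_pos": [0.2, 0, 0], "rotation": [0, 0, 0], "claw": 1},
    {"delta_pos": [0, 0, 0], "rotation": [0, 0, 0], "claw": 1},
  ],
)

```text
time: 6.4
position: [0.5689, 0.0179, 0.0259]
orientation: [[0.247, 0.969, 0.002], [0.969, -0.247, -0.008], [-0.008, 0.004, -1.0]]
wrist_force: [-10.1, -18.4, 31.7]
opening: 0.003
grasp_force: 16.0
```

Call:
carry_out(
  moves=[
    {"delta_pos": [0.2, 0, 0], "rotation": [0, 0, 0], "claw": 1},
    {"delta_pos": [0.2, 0, 0], "rotation": [0, 0, 0], "claw": 1},
    {"delta_pos": [0.2, 0, 0], "rotation": [0, 0, 0], "claw": 1},
    {"delta_pos": [0, 0, 0], "rotation": [0, 0, 0], "claw": 1},
  ],
)

```text
time: 6.9
position: [0.5728, 0.0326, 0.0259]
orientation: [[0.247, 0.969, 0.002], [0.969, -0.247, -0.008], [-0.007, 0.004, -1.0]]
wrist_force: [-9.7, -17.1, 31.9]
opening: 0.003
grasp_force: 15.7
```

```bash
python3 - <<'E'
from h import *
s=arm.get_state(); print(s['position'],s['wrist_force'])
p,d=cap('wrist','w2')
E
```

```text
[0.57279304 0.03257396 0.02594561] [ -9.68614953 -17.10776318  31.91938859]
```

View pics/w2.png

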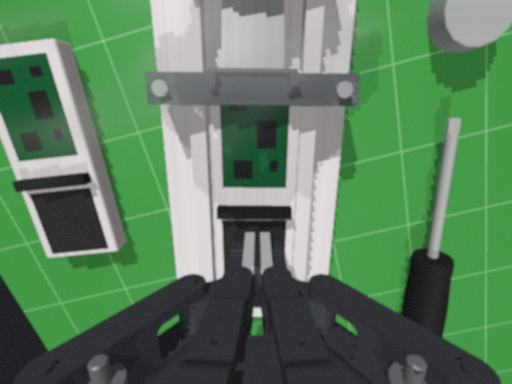

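The nose is now under the bridge (bridge at (255,88)), pressed fully down, with the rib at (255,212) just ahead of the fingertips. Continuing the slide.

Call:
carry_out(
  moves=[
    {"delta_pos": [0.2, 0, 0], "rotation": [0, 0, 0], "claw": 1},
    {"delta_pos": [0.2, 0, 0], "rotation": [0, 0, 0], "claw": 1},
    {"delta_pos": [0.2, 0, 0], "rotation": [0, 0, 0], "claw": 1},
    {"delta_pos": [0.2, 0, 0], "rotation": [0, 0, 0], "claw": 1},
    {"delta_pos": [0.2, 0, 0], "rotation": [0, 0, 0], "claw": 1},
    {"delta_pos": [0.2, 0, 0], "rotation": [0, 0, 0], "claw": 1},
    {"delta_pos": [0, 0, 0], "rotation": [0, 0, 0], "claw": 1},
  ],
)

```text
time: 7.82
position: [0.5808, 0.061, 0.026]
orientation: [[0.247, 0.969, 0.003], [0.969, -0.247, -0.009], [-0.008, 0.006, -1.0]]
wrist_force: [-6.1, -21.3, 29.0]
opening: -0.001
grasp_force: 18.7
```

Call:
carry_out(
  moves=[
    {"delta_pos": [0.16, 0, 0], "rotation": [0, 0, 0], "claw": 1},
    {"delta_pos": [0.16, 0, 0], "rotation": [0, 0, 0], "claw": 1},
    {"delta_pos": [0.16, 0, 0], "rotation": [0, 0, 0], "claw": 1},
    {"delta_pos": [0, 0, 0], "rotation": [0, 0, 0], "claw": 1},
  ],
)

```text
time: 8.32
position: [0.5837, 0.0725, 0.026]
orientation: [[0.248, 0.969, 0.004], [0.969, -0.248, -0.009], [-0.008, 0.006, -1.0]]
wrist_force: [-6.2, -22.5, 28.9]
opening: -0.003
grasp_force: 18.7
```

Call:
carry_out(
  moves=[
    {"delta_pos": [0.16, 0, 0], "rotation": [0, 0, 0], "claw": 1},
    {"delta_pos": [0, 0, 0], "rotation": [0, 0, 0], "claw": 1},
  ],
)

```text
time: 8.57
position: [0.5848, 0.0765, 0.026]
orientation: [[0.247, 0.969, 0.004], [0.969, -0.247, -0.009], [-0.008, 0.006, -1.0]]
wrist_force: [-6.3, -21.1, 28.6]
opening: -0.002
grasp_force: 18.5
```

Call:
carry_out(
  moves=[
    {"delta_pos": [0.12, 0, 0], "rotation": [0, 0, 0], "claw": 1},
    {"delta_pos": [0, 0, 0], "rotation": [0, 0, 0], "claw": 1},
  ],
)

```text
time: 8.82
position: [0.5856, 0.0795, 0.026]
orientation: [[0.247, 0.969, 0.004], [0.969, -0.247, -0.009], [-0.007, 0.006, -1.0]]
wrist_force: [-5.6, -20.4, 28.4]
opening: -0.002
grasp_force: 18.4
```

Call:
carry_out(
  moves=[
    {"delta_pos": [0.12, 0, 0], "rotation": [0, 0, 0], "claw": 1},
    {"delta_pos": [0, 0, 0], "rotation": [0, 0, 0], "claw": 1},
  ],
)

```text
time: 9.07
position: [0.5863, 0.0824, 0.026]
orientation: [[0.247, 0.969, 0.004], [0.969, -0.247, -0.009], [-0.007, 0.006, -1.0]]
wrist_force: [-4.8, -20.0, 27.4]
opening: -0.002
grasp_force: 18.4
```

Call:
carry_out(
  moves=[
    {"delta_pos": [0.12, 0, 0], "rotation": [0, 0, 0], "claw": 1},
    {"delta_pos": [0.08, 0, 0], "rotation": [0, 0, 0], "claw": 1},
    {"delta_pos": [0, 0, 0], "rotation": [0, 0, 0], "claw": 1},
  ],
)

```text
time: 9.45
position: [0.5864, 0.083, 0.026]
orientation: [[0.25, 0.968, 0.002], [0.968, -0.25, -0.017], [-0.016, 0.006, -1.0]]
wrist_force: [-9.8, -40.0, 33.8]
opening: -0.0
grasp_force: 27.6
```

```bash
python3 - <<'E'
from h import *
s=arm.get_state(); print(s['position'],s['wrist_force'])
p,d=cap('wrist','w3')
E
```

```text
[0.58641847 0.08298764 0.02596773] [ -9.77077206 -40.03357449  33.7547115 ]
```

View pics/w3.png

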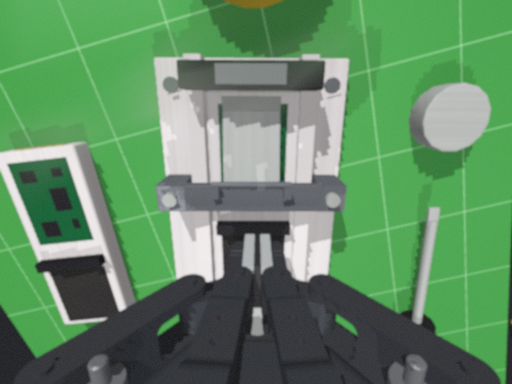

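It has stopped against the end stop: the push jumped from 20 N to 40 N with no further travel. The rib (253,228) sits about 9 mm short of the bridge, as it should at home. I'll ease off most of the push while still pressed, then lift.

Call:
carry_out(
  moves=[
    {"delta_pos": [-0.16, 0, 0], "rotation": [0, 0, 0], "claw": 1},
    {"delta_pos": [-0.12, 0, 0], "rotation": [0, 0, 0], "claw": 1},
    {"delta_pos": [0, 0, 0], "rotation": [0, 0, 0], "claw": 1},
  ],
)

```text
time: 9.88
position: [0.5864, 0.0827, 0.026]
orientation: [[0.246, 0.969, 0.005], [0.969, -0.246, -0.004], [-0.002, 0.006, -1.0]]
wrist_force: [-3.1, -10.2, 24.5]
opening: -0.001
grasp_force: 21.1
```

Position held and the push is down to about 10 N. Lifting now.

Call:
carry_out(
  moves=[
    {"delta_pos": [-0.04, 0, -0.08], "rotation": [0, 0, 0], "claw": 1},
    {"delta_pos": [-0.04, 0, -0.12], "rotation": [0, 0, 0], "claw": 1},
    {"delta_pos": [-0.04, 0, -0.2], "rotation": [0, 0, 0], "claw": 1},
    {"delta_pos": [0, 0, -0.3], "rotation": [0, 0, 0], "claw": 1},
    {"delta_pos": [0, 0, -0.8], "rotation": [0, 0, 0], "claw": 1},
    {"delta_pos": [0, 0, -1], "rotation": [0, 0, 0], "claw": 1},
    {"delta_pos": [0, 0, -1], "rotation": [0, 0, 0], "claw": 1},
    {"delta_pos": [0, 0, 0], "rotation": [0, 0, 0], "claw": 1},
  ],
)

```text
time: 10.88
position: [0.5842, 0.0821, 0.1125]
orientation: [[0.245, 0.97, 0.003], [0.97, -0.245, 0.0], [0.001, 0.003, -1.0]]
wrist_force: [-0.1, 0.6, 0.3]
opening: 0.002
grasp_force: 0.0
```

```bash
python3 - <<'E'
from h import *
s=arm.get_state(); print(s['position'],s['wrist_force'])
p,d=cap('wrist','w4')
cv2.imwrite('pics/w4c.png',cv2.resize(p[0:260,130:390,::-1],None,fx=2.3,fy=2.3,interpolation=cv2.INTER_CUBIC))
E
```

```text
[0.58420907 0.08210086 0.11252815] [-0.12546668  0.56682036  0.30077571]
```

View pics/w4c.png

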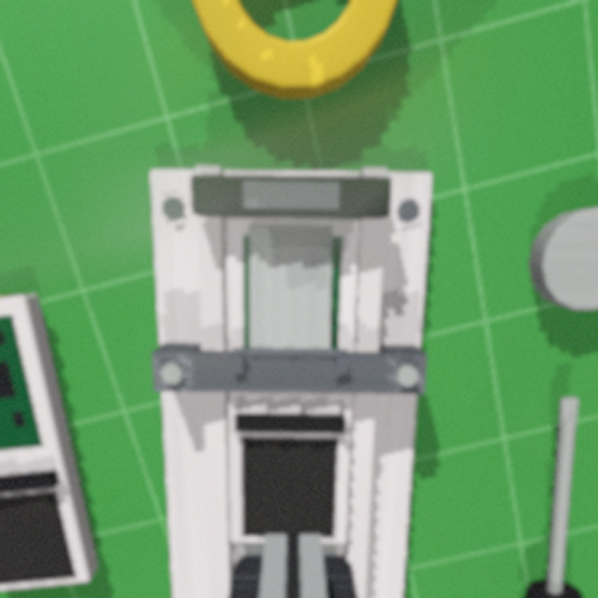

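Released and clear. Rib is at crop (290,425), the bridge's entry edge at row 391 and the stop at row 197. A quick check that the nose is still home.

```bash
python3 - <<'E'
from h import *
c=viewer.camera_params('wrist'); K=c['K'];T=c['tool_from_camera']; zt=.1125
s=arm.get_state(); xt=(np.array(s['position'])[:2]-[.58934,.10799])@[.2446,.9697]
def tool(x,y,zw):
    u,v=(x+.5)/2.3-.5+130,(y+.5)/2.3-.5
    w=T[:3,:3]@np.linalg.inv(K)@[u,v,1.]; o=T[:3,3]; return np.round((o+w*((zt-zw)-o[2])/w[2])[0]+xt,4)
for n,y,z,e in [('base far',170,.010,.075),('stop top front',217,.042,.059),('bridge top entry',391,.0345,0),('rib top front (z.032)',416,.032,-.009),('rib top front (z.034)',416,.034,-.009),('rib rear top',431,.033,-.015),('rib rear base',438,.027,-.015),('pad? tail',540,.028,-.061)]: print(n,tool(290,y,z),'expect',e)
E
```

```text
base far 0.0751 expect 0.075
stop top front 0.0584 expect 0.059
bridge top entry 0.001 expect 0
rib top front (z.032) -0.0087 expect -0.009
rib top front (z.034) -0.0082 expect -0.009
rib rear top -0.0141 expect -0.015
rib rear base -0.0185 expect -0.015
pad? tail -0.0599 expect -0.061
```

All the measured points match the home position to about 1 mm, apart from the poorly visible foot of the rib (3.5 mm off). Handing in.

```bash
python3 -c "
from bench import order; print(order.job_done())"
```

```text
the job is handed in; nothing more can be done
None
```

The module was pressed down, slid under the bridge and leaf spring until its nose met the end stop, and released; the last wrist picture put it home to about 1 mm, and the job was handed in at about 11 s with the arm clear.

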